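# Refit the washer's timer dial and hold it pressed in

## Robot

A 7-joint arm with a two-finger parallel gripper is mounted at the origin on the work surface. World frame = base frame: x ahead of the robot, y to its left, z up, the work surface at z = 0. Lengths are in m, angles in rad, forces in N, time in s.
With the tool pointing down it reaches from about 0.425 to 0.925 m from the base axis. Payload 6.8 kg.
Tool frame: the origin (TCP) lies on the front face of the gripper's body, between the roots of the fingers; the fingertips stand 73 mm ahead of it and the grasp point (between the pads) lies 54 mm ahead of it (env.nose_length is the distance from the TCP to the fingertips, in m); z points along the fingers, y is the direction in which the jaws open and shut (so a half turn about z gives the same grasp; the last joint's range is limited). The gripper opens to 85 mm and grips with 20 to 120 N. Pads are 22 mm wide; open, the fingers measure 114 mm over their backs; the gripper's body (76 mm by 85 mm) begins 54 mm behind the grasp point. The pads swing forward as they close: fully open they stand 13 mm farther back than shut.
Start: joints at [1.143, 0.477, 0.022, 1.555, -0.011, 1.109, -0.083], TCP at [0.212, -0.641, 0.304] pointing down, gripper open.
Joint ranges: [-2.96, 2.96], [-0.34, 2.1], [-1.41, 1.46], [0.24, 2.44], [-1.37, 4.51], [0.17, 1.92], [-2.96, 2.96]. Speed limits (rad/s): [2.39, 2.39, 3.14, 3.14, 3.14, 3.14, 3.14].

## Interface

Orientations are given as a unit quaternion [w, x, y, z].
In Python, from cell import env, kin, camera, calibration, job gives the robot as it stands. The module is installed in compiled form; this text tells all that it offers. Calls block until the motion is done:
- env.reach(position, orientation): joint-space move of the TCP to a pose.
- env.movel(position, velocity=0.15, rot=None, stop_force=None): straight line of the TCP; rot=None keeps the orientation; velocity is the mean speed in m/s. With stop_force (N) it stops when the force on the tool has changed by that much, and returns True; else False.
- env.goto_joints(angles): joint-space move.
- env.grip(opening, f_grip=None): finger opening in m; f_grip is the grip in N (None keeps the last); returns when the fingers have stopped.
- env.dwell(seconds).
- kin.inverse_kinematics(position, orientation): joint angles nearest the present ones, or None.
- env.get_state(): the state.
- camera(name): name is "scene" or "side" or "wrist"; returns (picture, depth): 384x512x3 uint8, blue, green, red; 384x512 float32, m along the optical axis (not along the pixel's ray), 0 where there is no reading.
- calibration(name): a dict with "fx", "fy", "cx", "cy" (pixels), "rvec" (rotation vector, rad) and "tvec" (3), from world to camera coordinates, as OpenCV has them. Camera axes: x right, y down, z forward; pixel columns grow to the right and rows downward; lengths in m; the calibration is good to about 2 mm. The wrist camera is an equidistant fisheye: a pixel r from the principal point sees the ray r / f radians off the axis. A picture is of the moment at which its call begins: read the wrist's pose just before it. calibration takes no time and is no camera call; for the wrist camera it gives the pose at the moment of the call.
A pose or a line that the arm cannot do raises env.PlanningError and nothing moves.
- job.job_done(): hands the job in, once; it reports no verdict.
The state is a dict: "time": time; "qpos": joint angles; "joint_velocities": joint speeds; "joint_torque": joint torques, N m; "tcp_pos": TCP position; "orientation": TCP orientation; "force": force on the tool from outside, world axes, zero at the start; "torque": the same for the moment, N m; "opening": finger opening in m.
Only numpy, scipy, OpenCV 4.12 (cv2) and the standard library are available. Lean on these libraries where they do the work, as an engineer would, in place of code of your own. Each camera call takes 0.05 s, during which the arm holds its last target.

## Task

The washer's control console lies face up on the counter with its timer dial missing. Pull the drawer of the small parts chest out to its stop and leave it open, take the big bar-grip dial out of it, turn it until its socket meshes with the splines of the timer shaft, slide it fully home, and push dial and sprung shaft down to the shaft's lower stop. Finish holding it there: keep the fingers pressing the dial down and do not let go; leave the small knob in the drawer, and do not disturb the screwdriver on the console or the metal cup on the counter.

Things in the scene. Friction and masses are not known exactly. Their poses are not given: they have to be found in the camera images.
- chest_front (a point): low brown wooden parts chest, 250 (x) x 260 (y) x 100 mm high, fixed; this point is its front's lower edge, mid-width; axes as the chest's: front faces -x, and the one full-width drawer slides out along -x. Drawer floor (upper face) 22 mm, 6 mm side walls 78 mm, front panel 88 mm above the counter; inside 205 mm along x (from x = 21 to 226 mm when shut), 218 mm along y.
- drawer (a joint): how far the drawer is pulled out: 0 shut, 0.1736 m at its stop; starts between 0 and 0.015. It slides with about 1 N of friction and stays where it is left.
- drawer_handle (a point): middle of the drawer's handle, on the bar's axis: a steel bar 11 mm thick and 131 mm over its round ends, parallel to chest_front's y, 35 mm in front of the drawer's front panel, on two 8 mm thick stems at 51 mm either side of the middle. Its height is 62 mm above the counter.
- dial: big white plastic dial, 50 to 100 g, standing on the drawer floor left or right of the middle. Disc 56 mm across, 22 mm high; on it a bar grip 46 mm long (dial's x), 16 mm wide (y), 22 to 50 mm above the underside; black line at its +x end. Origin: centre of the underside, z up. Underside: socket 18 mm deep of two crossed slots along x and y, 8 x 26.6 mm; it meshes in any of four quarter turns.
- small_knob: small round white knob, 38 mm across, 28 mm high, with a thin steel band, standing in the other half of the drawer; not wanted. Origin at the centre of its underside. Must stay in the drawer.
- console: washer control console, fixed, white box with grey face up, 140 (x) x 440 (y) x 55 mm high, place and yaw vary; origin at counter level under the timer shaft; reaches x = -70 to +70, y = -380 to +60 mm from there. A black and white ring on its face surrounds the shaft; keys, a small fitted knob and a loose screwdriver are on its other half.
- shaft_top (a point): centre of the timer shaft's top, 85 mm above the counter and 30 mm above the console's face when not pressed; z up. A steel cross of two blades along this frame's x and y, each 24 mm long, 6 mm thick, top edges rounded; its yaw varies and is not the console's. It turns stiffly (0.12 N m). With the dial fully home the dial's underside is 18 mm below this point.
- shaft (a joint): how far the shaft is pushed down against its spring: 0 at rest, 0.010 m at its lower stop; 3.5 N starts it moving, 10.5 N holds it at the stop.
- screwdriver: bystander: screwdriver, 170 mm, lying on the console's face.
- tin: bystander: open aluminium cup, 70 mm across, 60 mm high, standing on the counter between chest and console.

How it is judged:
By the outcome, as a careful person would: the job done as asked, in the order asked, and still so for the second after the job is handed in, while the arm keeps its last pose, push and grip.
It also fails if it takes over 64 s, if anything falls off the work surface, if the arm or the gripper's body presses on something with over 40 N, if the wrist force passes 120 N, or if a joint passes its speed limit or range.

## Working session

There is one attempt and no reset: what is moved stays moved. The work goes in short steps, each a Python script; the robot and the scene stay as the last script left them, time stands still between calls to the robot, and variables do not carry over. Pictures are saved under pics/ and viewed, and the job is handed in when it is done.

```bash
mkdir -p pics; ls; python3 - <<'E'
from cell import env, kin, camera, calibration, job
import cv2, numpy as np
s=env.get_state(); print(s); print(env.nose_length)
for n in ("scene","side","wrist"):
    c=calibration(n); im,d=camera(n); print(n,c); cv2.imwrite(f"pics/{n}0.png",im); np.save(f"pics/{n}0.npy",d)
    np.savez(f"pics/{n}0.npz",**c)
E
```

```text
pics
{'time': 0.0, 'qpos': array([ 1.14291237,  0.47779884,  0.0223479 ,  1.55644317, -0.0114941 ,
        1.10931742, -0.08311318]), 'joint_velocities': array([ 1.37339583e-03, -3.90672940e-04,  1.62227153e-04,  6.07517599e-04,
       -4.21093780e-05,  6.68926920e-04,  1.24555999e-03]), 'joint_torque': array([-3.94982235e-04, -5.96440566e+01,  1.60784326e+00, -2.81196749e+01,
        1.24492549e-02,  9.34429758e-03,  3.08708468e-05]), 'tcp_pos': array([ 0.21203849, -0.64034598,  0.30293011]), 'orientation': array([-8.93029467e-04,  9.87243760e-01,  1.59213420e-01, -2.17871632e-04]), 'force': array([1.2421428 , 0.87582603, 0.55146943]), 'torque': array([ 0.01701593, -0.04235517,  0.03091854]), 'opening': 0.08526100576784086}
0.0726
scene {'fx': 386.7210820665885, 'fy': 386.7210820665885, 'cx': 254.6887478918792, 'cy': 188.2671223115405, 'rvec': array([ 1.28261639,  2.35629262, -0.88386138]), 'tvec': array([ 0.40184006, -0.33991253,  1.38051175])}
side {'fx': 349.02210703985753, 'fy': 349.02210703985753, 'cx': 260.01892160718756, 'cy': 190.49193768106693, 'rvec': array([ 2.10209728, -0.28338709,  0.19054159]), 'tvec': array([-0.62927229,  0.12232129,  0.72992654])}
wrist {'fx': 297.3186396354542, 'fy': 297.3186396354542, 'cx': 253.2660868186131, 'cy': 192.54758767345857, 'rvec': array([-2.33355778,  1.68638805,  0.26517859]), 'tvec': array([-0.67355879, -0.04020555,  0.37909413])}
```

View pics/scene0.png

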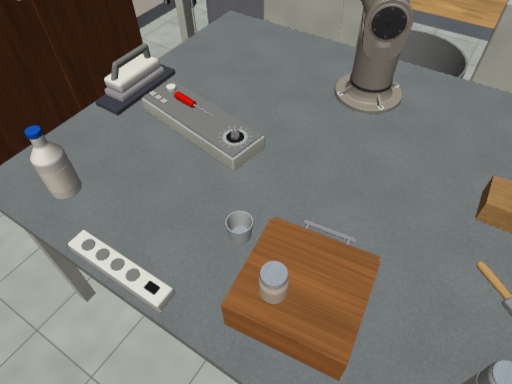

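View pics/side0.png

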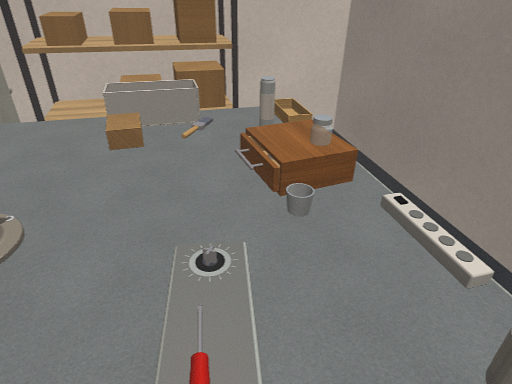

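View pics/wrist0.png

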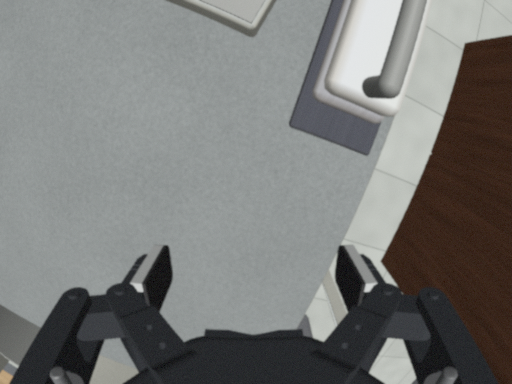

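The scene view shows the console (shaft near (235,135)), the cup (239,226), and the chest with a jar on it (handle bar from (304,222) to (354,241)). The side view shows the shaft at (210,258) and the handle at (245,158). Next I'll measure them.

```bash
cat > h.py <<'E'
import numpy as np, cv2
from cell import env, kin, camera, calibration, job
from scipy.spatial.transform import Rotation as R
def ray(c,u,v,fish=False):
    x=(np.asarray(u,float)-c["cx"])/c["fx"]; y=(np.asarray(v,float)-c["cy"])/c["fy"]
    if fish:
        r=np.hypot(x,y); k=np.where(r>1e-9,np.sin(r)/np.maximum(r,1e-9),1); d=np.stack([x*k,y*k,np.cos(r)],-1)
    else: d=np.stack([x,y,np.ones_like(x)],-1)
    M=cv2.Rodrigues(np.asarray(c["rvec"]))[0]
    return -M.T@np.asarray(c["tvec"]), d@M
def plane(c,u,v,z,fish=False):
    o,d=ray(c,u,v,fish); t=(z-o[2])/d[...,2]; return o+d*np.asarray(t)[...,None]
def cloud(c,dep,fish=False):
    v,u=np.mgrid[:384,:512]; o,d=ray(c,u,v,fish)
    M=cv2.Rodrigues(np.asarray(c["rvec"]))[0]
    cz=d@M[2]; return o+d*(dep/np.maximum(cz,1e-6))[...,None]
def quat(yaw):  # tool down; tool y axis at angle yaw(+90): x axis at yaw
    x=np.array([np.cos(yaw),np.sin(yaw),0]); z=np.array([0,0,-1.]); y=np.cross(z,x)
    q=R.from_matrix(np.stack([x,y,z],1)).as_quat(); return np.r_[q[3],q[:3]]
def tri(c1,p1,c2,p2):
    o1,d1=ray(c1,*p1); o2,d2=ray(c2,*p2)
    A=np.stack([d1,-d2],1); s=np.linalg.lstsq(A,o2-o1,rcond=None)[0]
    a=o1+s[0]*d1;b=o2+s[1]*d2; return (a+b)/2,np.linalg.norm(a-b)
E
python3 - <<'E'
from h import *
np.set_printoptions(precision=4,suppress=True)
S=dict(np.load("pics/scene0.npz"));D=dict(np.load("pics/side0.npz"));W=dict(np.load("pics/wrist0.npz"))
for n,c in (("sc",S),("si",D),("w",W)): print(n,ray(c,c["cx"],c["cy"]))
print("handle ends",plane(S,304,222,.062),plane(S,354,241,.062))
print("shaft",plane(S,235,131,.085),tri(S,(235,131),D,(210,252)))
print("cup top",plane(S,239,219,.06))
for n,c in (("scene",S),("side",D)):
    P=cloud(c,np.load(f"pics/{n}0.npy")); z=P[...,2]
    np.save(f"pics/{n}P.npy",P)
    m=(abs(z-.1)<.004)&(P[...,0]>.3)&(P[...,1]>0)
    print(n,"chest top",m.sum()); 
    if m.sum()>50: print(cv2.minAreaRect(P[m][:,:2].astype(np.float32)))
    m=(abs(z-.055)<.004)&(P[...,0]>.1)
    k,l,st,ce=cv2.connectedComponentsWithStats(m.astype(np.uint8))
    for i in range(1,k):
        if st[i,4]>150:
            q=P[l==i][:,:2].astype(np.float32); print(n,"z55",st[i],cv2.minAreaRect(q))
E
python3 - <<'E'
import cv2,numpy as np
a=cv2.imread("pics/scene0.png");b=cv2.imread("pics/side0.png")
A=cv2.resize(a[100:180,185:285],None,fx=4,fy=4,interpolation=2)
B=cv2.resize(b[225:295,165:265],None,fx=4,fy=4,interpolation=2)
C=cv2.resize(a[200:270,280:380],None,fx=4,fy=4,interpolation=2)
D=cv2.resize(b[130:210,220:320],None,fx=4,fy=4,interpolation=2)
f=lambda i:cv2.copyMakeBorder(i[:300],0,300-min(300,i.shape[0]),0,0,0)
cv2.imwrite("pics/z0.png",np.vstack([np.hstack([f(A),f(B)]),np.hstack([f(C),f(D)])]))
E
```

```text
sc (array([1.1797, 0.3096, 0.8338]), array([-0.5371, -0.3675, -0.7592]))
si (array([ 0.4388, -0.7102,  0.4967]), array([ 0.248 ,  0.8187, -0.518 ]))
w (array([ 0.2849, -0.6157,  0.3724]), array([-0.2902, -0.0946, -0.9523]))
handle ends [0.6598 0.097  0.062 ] [0.645  0.2216 0.062 ]
shaft [ 0.4963 -0.2224  0.085 ] (array([ 0.4922, -0.228 ,  0.0776]), np.float64(0.004548731420388772))
cup top [ 0.7366 -0.0429  0.06  ]
scene chest top 12422
((0.8084977865219116, 0.2772195339202881), (0.23741258680820465, 0.45964059233665466), 7.007049560546875)
scene z55 [  0   2  89  46 202] ((0.3264462351799011, -1.3291062116622925), (0.02633216604590416, 0.44945472478866577), 89.95475769042969)
scene z55 [ 142   80  122   80 3187] ((0.46791505813598633, -0.38535749912261963), (0.4363577663898468, 0.13977335393428802), 80.2815170288086)
scene z55 [222 314 101  50 152] ((0.939845860004425, 0.17320144176483154), (0.002370079979300499, 0.21823981404304504), 6.871375560760498)
side chest top 3092
((1.1274807453155518, 1.0294842720031738), (1.9950141906738281, 1.6495633125305176), 89.62629699707031)
side z55 [390  60 122  44 210] ((1.9426181316375732, 0.910358190536499), (0.0200240109115839, 0.9320873618125916), 0.15246637165546417)
side z55 [261 163  95  17 242] ((0.8153514266014099, 0.0543886199593544), (0.07997669279575348, 0.26901352405548096), 78.7291030883789)
side z55 [287 183  28  17 162] ((0.7453067302703857, -0.03873484581708908), (0.0700722485780716, 0.06556542217731476), 70.44642639160156)
side z55 [  158   241   101   143 10830] ((0.4782453775405884, -0.31568652391433716), (0.28670403361320496, 0.13018958270549774), 80.00149536132812)
```

View pics/z0.png

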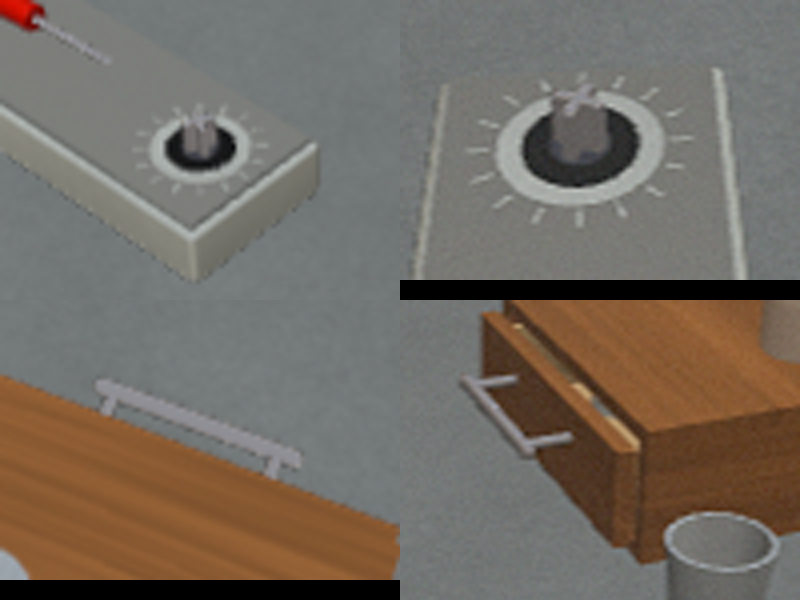

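```bash
python3 - <<'E'
from h import *
np.set_printoptions(precision=4,suppress=True)
S=dict(np.load("pics/scene0.npz"));D=dict(np.load("pics/side0.npz"))
for a,b in (((304.5,221.8),(235.5,150)),((354.5,240.3),(252.5,167.5))): print("handle",tri(S,a,D,b),plane(S,*a,.062),plane(D,*b,.062))
# ring centre: dark disc / shaft top
print("shaft top", tri(S,(185+200/4,100+120/4),D,(165+(578-400)/4,225+100/4)))
for n,c,box in (("scene",S,(200,110,70,55)),("side",D,(180,235,60,50))):
    im=cv2.imread(f"pics/{n}0.png"); x,y,w,h=box; g=cv2.cvtColor(im,6)[y:y+h,x:x+w]
    m=(g>165).astype(np.uint8)
    cs=cv2.findContours(m,cv2.RETR_EXTERNAL,cv2.CHAIN_APPROX_NONE)[0]; k=max(cs,key=cv2.contourArea)
    m2=(g<70).astype(np.uint8);P2=np.argwhere(m2)
    if len(k)>20:
        e=cv2.fitEllipse(k); print(n,e,plane(c,e[0][0]+x,e[0][1]+y,.055), cv2.contourArea(k))
P=np.load("pics/sceneP.npy"); z=P[...,2]
m=(abs(z-.1)<.003); k,l,st,ce=cv2.connectedComponentsWithStats(m.astype(np.uint8)); i=1+st[1:,4].argmax()
r=cv2.minAreaRect(P[l==i][:,:2].astype(np.float32)); print("chest top",r,cv2.boxPoints(r))
q=P[255:305,255:295].reshape(-1,3); q=q[q[:,2]>.115]; print("jar",q.min(0),q.max(0),np.median(q[q[:,2]>q[:,2].max()-.004],0))
m=(z>.045)&(z<.064)&(P[...,0]>.68)&(P[...,0]<.79)&(P[...,1]<0.02)&(P[...,1]>-.1);q=P[m];print("cup",q.min(0),q.max(0),cv2.minEnclosingCircle(q[:,:2].astype(np.float32)))
s=env.get_state()
for yaw in (1.69,1.69-np.pi):
    print(yaw, kin.inverse_kinematics([.652,.159,.116],quat(yaw)), kin.inverse_kinematics([.48,.139,.116],quat(yaw)))
for yaw in np.arange(-3,3.2,.5):
    print(round(yaw,2), kin.inverse_kinematics([.495,-.226,.3],quat(yaw)))
E
```

```text
handle (array([0.6451, 0.1138, 0.0916]), np.float64(0.06042445151296387)) [0.6586 0.0978 0.062 ] [0.6405 0.2169 0.062 ]
handle (array([0.6586, 0.2037, 0.0299]), np.float64(0.07095856353411846)) [0.6426 0.2217 0.062 ] [0.6604 0.0967 0.062 ]
shaft top (array([ 0.4919, -0.2276,  0.0817]), np.float64(0.003814840864645202))
scene ((33.550785064697266, 26.721555709838867), (14.295316696166992, 20.050355911254883), 90.7192611694336) [ 0.4924 -0.2325  0.055 ] 23.0
side ((29.447372436523438, 26.493911743164062), (25.2724666595459, 37.198699951171875), 82.7630386352539) [ 0.4918 -0.2296  0.055 ] 211.0
chest top ((0.82063889503479, 0.17843879759311676), (0.23741258680820465, 0.2605924606323242), 7.007049560546875) [[0.6869 0.2933]
 [0.7187 0.0346]
 [0.9544 0.0636]
 [0.9226 0.3222]]
jar [0.8441 0.1083 0.1153] [1.1797 0.3096 0.8338] [1.1797 0.3096 0.8338]
cup [ 0.7086 -0.0735  0.0451] [ 0.7786 -0.004   0.0637] ((0.7433985471725464, -0.038473136723041534), 0.03527746722102165)
1.69 [ 0.0797  0.7581 -0.6034  1.6625  0.5265  0.8889 -0.6162] [ 0.201   0.5876 -0.76    2.0725  0.6187  0.7189 -0.8409]
-
[... 246 characters left out ...]
.1608  2.0632]
-2.0 [-0.5962  0.572   1.2885  1.9248 -0.6147  1.1231 -2.6318]
-1.5 [ 0.2199  0.2655  0.1125  1.8808 -0.0351  0.9972 -2.7232]
-1.0 [ 0.2978  0.2665  0.019   1.8756 -0.006   0.9995 -2.2514]
-0.5 [ 0.3669  0.2691 -0.0638  1.8709  0.0201  1.0022 -1.7763]
0.0 [ 0.4469  0.2739 -0.1598  1.8655  0.051   1.006  -1.3052]
0.5 [ 0.5098  0.2793 -0.2355  1.8613  0.076   1.0097 -0.8283]
1.0 [ 0.59    0.2881 -0.3328  1.8559  0.1095  1.0153 -0.3587]
1.5 [ 0.6704  0.2996 -0.4312  1.8506  0.1451  1.0221  0.1094]
2.0 [ 0.7419  0.3123 -0.5198  1.846   0.179   1.0295  0.5794]
2.5 [ 0.7831  0.3209 -0.5717  1.8434  0.1999  1.0345  1.061 ]
3.0 [ 0.8574  0.3392 -0.6668  1.8388  0.2402  1.0451  1.5258]
```

```bash
python3 - <<'E'
from h import *
yaw=1.693
p=np.array([.494,-.227])-.077*np.array([np.cos(yaw),np.sin(yaw)])
env.reach([*p,.2],quat(yaw)); s=env.get_state(); print(s["time"],s["tcp_pos"])
c=calibration("wrist"); im,d=camera("wrist"); np.savez("pics/w1.npz",**c); np.save("pics/w1.npy",d); cv2.imwrite("pics/w1.png",im)
print(ray(c,c["cx"],c["cy"],True))
env.grip(.036,40); print(env.get_state()["time"],env.get_state()["opening"])
E
```

```text
1.825 [ 0.50263957 -0.30549946  0.20019185]
(array([ 0.49218238, -0.2277072 ,  0.26949758]), array([ 0.03539074, -0.30417416, -0.95195881]))
2.4083 0.035806966496262166
```

View pics/w1.png

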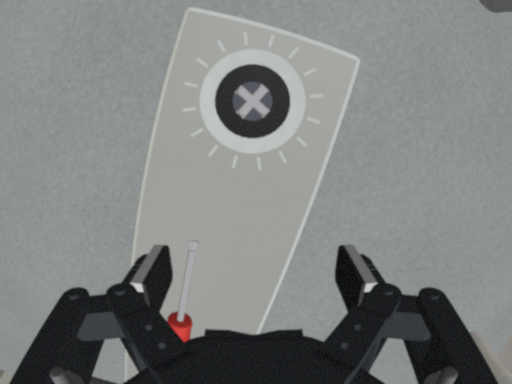

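The cross is clear at (253,100), inside the black disc. Next I'll measure its centre and angle on the 85 mm plane.

```bash
cat > cross.py <<'E'
from h import *
def cross(im,c,u0,v0,rad,ztop=.085,thr=None):
    g=cv2.cvtColor(im,6); v,u=np.mgrid[:384,:512]
    near=np.hypot(u-u0,v-v0)<rad
    if thr is None: thr=cv2.threshold(g[near].reshape(-1,1),0,255,cv2.THRESH_OTSU)[0]
    m=(near&(g>thr)).astype(np.uint8)
    k,l,st,ce=cv2.connectedComponentsWithStats(m); i=1+st[1:,4].argmax(); m=l==i
    P=plane(c,u[m],v[m],ztop,True)[:,:2]; cen=P.mean(0)
    for _ in range(3):
        Q=P-cen; r=np.hypot(*Q.T); a=np.arctan2(Q[:,1],Q[:,0]); w=r**2
        th=np.angle((w*np.exp(4j*a)).sum())/4
        X=Q@np.array([[np.cos(th),-np.sin(th)],[np.sin(th),np.cos(th)]])
        mid=(X.max(0)+X.min(0))/2
    return cen,th,X.max(0)-X.min(0),mid,m.sum(),thr
E
python3 - <<'E'
from cross import *
im=cv2.imread("pics/w1.png");c=dict(np.load("pics/w1.npz"))
for t in (None,130,150,160): print(cross(im,c,253,100,22,thr=t))
g=cv2.cvtColor(im,6); print(g[90:112:2,240:266:2])
# ring
v,u=np.mgrid[:384,:512]; m=(np.hypot(u-253,v-101)<48)&(g<45)
P=plane(c,u[m],v[m],.055,True)[:,:2]; (x,y),r=cv2.minEnclosingCircle(P.astype(np.float32)); print("disc",x,y,r)
d=np.load("pics/w1.npy"); P=cloud(c,d,True); print("top z",P[96:104,250:256,2].mean(), "face",P[180:200,230:260,2].mean())
cv2.imwrite("pics/w1z.png",cv2.resize(im[60:140,210:296],None,fx=6,fy=6,interpolation=2))
E
```

```text
(array([ 0.49148716, -0.22815795]), np.float64(-0.607682607949935), array([0.02345269, 0.02339767]), array([ 1.07996280e-05, -8.89756777e-05]), np.int64(633), 118.0)
(array([ 0.49159874, -0.22821328]), np.float64(-0.6141930818127526), array([0.0231056 , 0.02327196]), array([-0.00019892, -0.00015748]), np.int64(582), 130)
(array([ 0.49171407, -0.22806466]), np.float64(-0.6098676193254173), array([0.0218727 , 0.02193709]), array([-4.00358001e-05, -8.70499228e-05]), np.int64(465), 150)
(array([ 0.49172979, -0.22810914]), np.float64(-0.6116623693949581), array([0.02142021, 0.02105881]), array([ 1.08247529e-04, -3.07464564e-05]), np.int64(396), 160)
[[169 169 167 150 104  92  89  90 127 160 169 171 169]
 [166 169 169 168 154 104  94 122 160 169 169 167 167]
 [157 168 171 169 168 160 130 159 167 168 166 167 143]
 [121 156 167 168 169 168 162 171 168 168 168 149  99]
 [ 90 111 149 167 170 168 168 169 169 167 151 104  88]
 [ 84  87 105 146 166 168 170 169 168 160 111  88  89]
 [ 83  86  99 147 168 169 170 168 168 165 143  99  88]
 [ 88  95 141 167 168 169 166 169 167 169 167 146 102]
 [ 94 135 165 169 170 169 161 161 168 170 169 167 149]
 [133 163 168 171 168 164 128 124 157 169 168 168 167]
 [161 169 170 169 166 129  86  88 119 154 167 169 169]]
disc 0.4911164343357086 -0.22895707190036774 0.025366220623254776
top z 0.0843954328722784 face 0.055455320297619654
```

View pics/w1z.png

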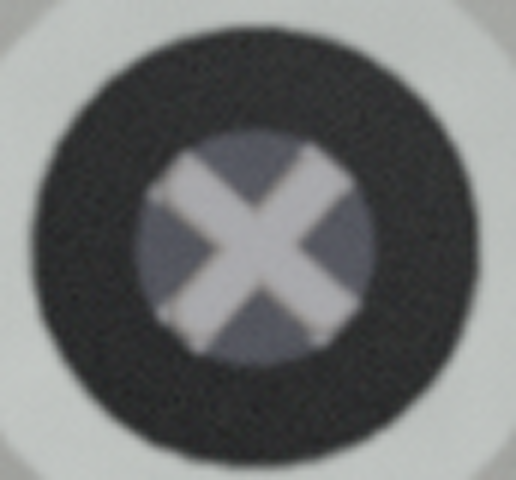

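Shaft at (0.4916, -0.2282), cross angle -0.611 rad mod 90°. The height is 84.4 mm and the blade span about 23.3 mm, both close to the given sizes. Now the drawer.

```bash
python3 - <<'E'
from h import *
yaw=1.693; a=yaw-np.pi/2; n=np.array([np.cos(a),np.sin(a),0])
H=np.array([.6505,.1575,0])
T=lambda:print(*[np.round(env.get_state()[k],4) for k in("time","tcp_pos","force","opening")])
env.reach(H+[0,0,.19],quat(yaw)); T()
env.movel(H+[0,0,.118],.15,stop_force=8); T()
c=calibration("wrist"); im,d=camera("wrist"); cv2.imwrite("pics/w2.png",im)
env.grip(.0,40); T()
c=calibration("wrist"); im,d=camera("wrist"); cv2.imwrite("pics/w3.png",im)
E
```

```text
4.175 [0.651  0.1553 0.1899] [-0.2389 -0.3009 -0.2041] 0.036
4.6667 [0.6512 0.1562 0.1192] [ 1.3221 -0.5021  4.0483] 0.036
5.0667 [0.6492 0.1559 0.1178] [ 1.3095 -0.9955  0.4121] 0.0096
```

View pics/w3.png

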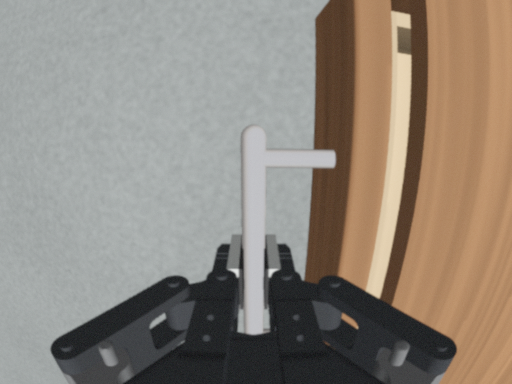

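The bar is held between the pads and lies parallel to tool x, so I'll pull.

```bash
python3 - <<'E'
from h import *
yaw=1.693; a=yaw-np.pi/2; n=np.array([np.cos(a),np.sin(a),0])
T=lambda:print(*[np.round(env.get_state()[k],4) for k in("time","tcp_pos","force","opening")])
p0=env.get_state()["tcp_pos"]
r=env.movel(p0-n*.185,.12,stop_force=16); print(r);T()
env.dwell(.1);p=env.get_state()["tcp_pos"];T(); print((p-p0)@n,p-p0)
c=calibration("wrist"); im,d=camera("wrist"); cv2.imwrite("pics/w4.png",im)
E
```

```text
True
6.375 [0.4833 0.1356 0.1179] [ 3.328   1.2724 -1.557 ] 0.0093
6.475 [0.4834 0.1356 0.1179] [0.8545 0.9246 2.4299] 0.0094
-0.16712484566632707 [-1.65887101e-01 -2.03024348e-02  1.10569366e-04]
```

View pics/w4.png

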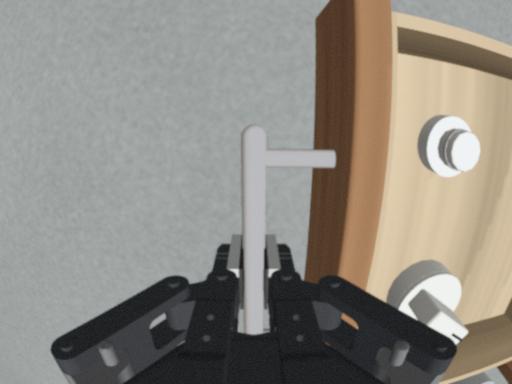

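The drawer has come out 167 mm and stopped on force. The dial is at (430,300) and the small knob at (450,145). I'll pull once more to confirm the stop, then release and look from above.

```bash
python3 - <<'E'
from h import *
yaw=1.693; a=yaw-np.pi/2; n=np.array([np.cos(a),np.sin(a),0]); t=np.array([-n[1],n[0],0])
T=lambda:print(*[np.round(env.get_state()[k],4) for k in("time","tcp_pos","force","opening")])
p0=env.get_state()["tcp_pos"]
r=env.movel(p0-n*.012,.06,stop_force=20); print(r);T(); print((env.get_state()["tcp_pos"]-p0)@n)
p=env.get_state()["tcp_pos"]
env.grip(.04); T()
env.movel(p+[0,0,.08],.2); T()
# view: camera above drawer dial region. camera = TCP+.077*t
print("panel/bar",p)
D=p+n*.125-t*.055   # guess of dial
env.reach([*(D-.077*t)[:2],.24],quat(yaw)); T()
c=calibration("wrist"); im,d=camera("wrist"); np.savez("pics/w5.npz",**c); np.save("pics/w5.npy",d); cv2.imwrite("pics/w5.png",im)
im,d=camera("scene"); cv2.imwrite("pics/s5.png",im); np.save("pics/s5.npy",d)
E
```

```text
True
6.7333 [0.4828 0.1354 0.1184] [1.5265 0.4208 0.7182] 0.0091
-0.0006163688541644829
7.1333 [0.4825 0.1352 0.1179] [-1.457  -1.9355  0.6035] 0.0395
7.6833 [0.4828 0.1352 0.1984] [-0.4324  0.1589 -0.4726] 0.0401
panel/bar [0.48283146 0.1354007  0.11838453]
8.4583 [0.622  0.0203 0.2385] [-0.4137  1.1536 -0.1211] 0.04
```

View pics/w5.png

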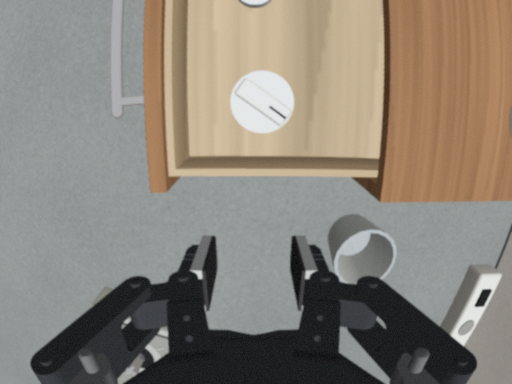

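View pics/s5.png

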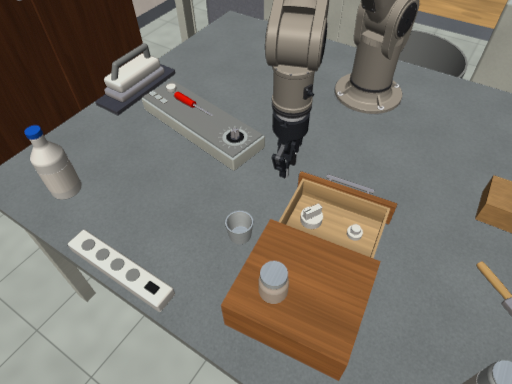

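```bash
cat > dial.py <<'E'
from h import *
def dial(im,d,c,u0,v0,rad,z0=.022):
    v,u=np.mgrid[:384,:512]; P=cloud(c,d,True); near=np.hypot(u-u0,v-v0)<rad
    top=near&(P[...,2]>z0+.04)&(P[...,2]<z0+.06)
    Q=plane(c,u[top],v[top],z0+.05,True)[:,:2]; r=cv2.minAreaRect(Q.astype(np.float32))
    q=Q-Q.mean(0); w,V=np.linalg.eigh(q.T@q)
    print("bar: n",top.sum(),"z",np.median(P[top][:,2]),"rect",r,"mean",Q.mean(0),"pca ang",np.degrees(np.arctan2(V[1,1],V[0,1])))
    hsv=cv2.cvtColor(im,40); m=near&(hsv[...,1]<25)&(hsv[...,2]>150)
    ok=m.astype(np.uint8); k,l,st,ce=cv2.connectedComponentsWithStats(ok); i=1+st[1:,4].argmax(); m=l==i
    B=plane(c,u[m],v[m],z0+.022,True)[:,:2]; h=cv2.convexHull(B.astype(np.float32)); print("disc",cv2.minEnclosingCircle(h),cv2.fitEllipse(h))
    return top,m
E
python3 - <<'E'
from dial import *
im=cv2.imread("pics/w5.png");c=dict(np.load("pics/w5.npz"));d=np.load("pics/w5.npy")
t,m=dial(im,d,c,262,101,42)
o=im.copy(); o[t]=o[t]//2+np.array([0,0,127],np.uint8); z=lambda i:cv2.resize(i[55:150,215:310],None,fx=4,fy=4,interpolation=2)
cv2.imwrite("pics/w5z.png",np.hstack([z(im),z(o)]))
P=cloud(c,d,True)
# drawer walls & chest edge at z=.078
v,u=np.mgrid[:384,:512]
print("floor z",np.median(P[120:150,200:230,2]))
for p in ((166,170),(380,170)): print("front/side wall corner top",plane(c,*p,.078,True))
print("small knob",plane(c,255,0,.05,True), "cam",ray(c,0,0,True)[0])
E
```

```text
bar: n 1146 z 0.071290161850398 rect ((0.618017315864563, 0.09808651357889175), (0.016415661200881004, 0.04584439843893051), 60.843345642089844) mean [0.61798643 0.0982269 ] pca ang 151.27853959086437
disc ((0.6181374788284302, 0.09812512993812561), 0.02823824994266033) ((0.6181305050849915, 0.09826741367578506), (0.055624157190322876, 0.05629462003707886), 89.50707244873047)
floor z 0.021447753415588466
front/side wall corner top [0.54644818 0.0354442  0.078     ]
front/side wall corner top [0.72333583 0.05792915 0.078     ]
small knob [0.60104785 0.18818869 0.05      ] cam [0.6114371  0.09793309 0.30795145]
```

View pics/w5z.png

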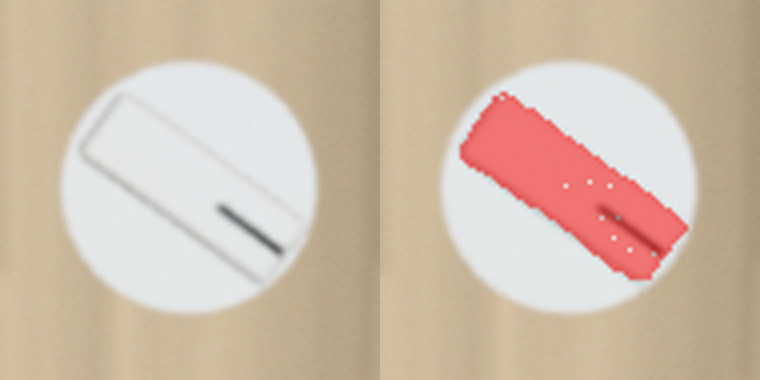

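The dial is centred at (0.618, 0.098). Its bar measures 16.4 x 45.8 mm at 151°, with the bar top at z=71 mm, matching the given sizes. I'll look again at the grasp yaw so camera bias cancels, then grasp.

```bash
python3 - <<'E'
from dial import *
T=lambda:print(*[np.round(env.get_state()[k],4) for k in("time","tcp_pos","force","opening")])
yaw=np.radians(151); x=np.array([np.cos(yaw),np.sin(yaw)])
env.reach([*(np.array([.618,.098])-.077*x),.22],quat(yaw)); env.dwell(.2);T()
c=calibration("wrist"); im,d=camera("wrist"); np.savez("pics/w6.npz",**c); np.save("pics/w6.npy",d); cv2.imwrite("pics/w6.png",im)
uv=cv2.projectPoints(np.array([[.618,.098,.06]]),c["rvec"],c["tvec"],np.eye(3),None)[0].ravel()
r=np.hypot(*uv); uv=uv/r*np.arctan(r)*c["fx"]+[c["cx"],c["cy"]]; print(uv)
dial(im,d,c,*uv,46)
E
```

```text
9.5333 [0.685  0.0605 0.2204] [-0.4494 -0.0759  0.8569] 0.0396
[254.37203598 103.51474075]
bar: n 1351 z 0.07119755002779901 rect ((0.6180447936058044, 0.09834934771060944), (0.01603567972779274, 0.04492130130529404), 61.29634475708008) mean [0.61805028 0.09818065] pca ang 151.80304833113806
disc ((0.6181142926216125, 0.09812857955694199), 0.028301604092121124) ((0.6181419491767883, 0.0981936976313591), (0.05586810037493706, 0.05609891563653946), 109.95433807373047)
```

View pics/w6.png

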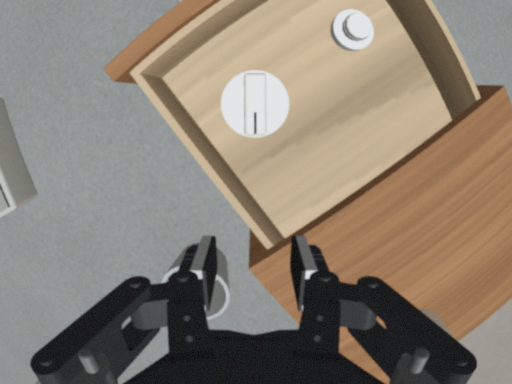

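```bash
python3 - <<'E'
from cross import *
T=lambda:print(*[np.round(env.get_state()[k],4) for k in("time","tcp_pos","force","opening")])
yaw=np.radians(151.3); D=[.6181,.0982]
env.reach([*D,.17],quat(yaw)); env.movel([*D,.1195],.12,stop_force=8); T()
env.grip(0,80); T()
env.movel([*D,.24],.2); T()
yaw=np.radians(145); x=np.array([np.cos(yaw),np.sin(yaw)]); S=np.array([.4916,-.2282])
env.reach([*(S-.077*x),.215],quat(yaw)); env.dwell(.2); T()
c=calibration("wrist"); im,d=camera("wrist"); np.savez("pics/w7.npz",**c); np.save("pics/w7.npy",d); cv2.imwrite("pics/w7.png",im)
uv=cv2.projectPoints(np.array([[*S,.085]]),c["rvec"],c["tvec"],np.eye(3),None)[0].ravel()
r=np.hypot(*uv); uv=uv/r*np.arctan(r)*c["fx"]+[c["cx"],c["cy"]]; print(uv)
for t in (None,130,150): print(cross(im,c,*uv,19,thr=t))
im,d=camera("scene"); cv2.imwrite("pics/s7.png",im)
E
```

```text
10.6167 [0.6186 0.0982 0.1196] [-0.0099 -0.3932  0.1723] 0.0401
10.9583 [0.6189 0.0985 0.1207] [ 3.400e-03 -9.870e-02  5.632e+00] 0.0144
11.7083 [0.6173 0.0977 0.2387] [ 0.1234 -0.2472 -1.0032] 0.0143
13.3167 [ 0.5554 -0.2709  0.2152] [-0.5303  0.2455 -1.3675] 0.0145
[251.94854388 104.07910267]
(array([ 0.49148754, -0.228174  ]), np.float64(-0.6013822898108381), array([0.02289255, 0.02321124]), array([ 5.64306473e-05, -2.69682311e-04]), np.int64(546), 123.0)
(array([ 0.49152451, -0.22809282]), np.float64(-0.6047385283570618), array([0.02287751, 0.02320204]), array([ 7.29832386e-05, -3.55654081e-04]), np.int64(528), 130)
(array([ 0.49160198, -0.22809564]), np.float64(-0.6094427415568688), array([0.02217625, 0.02120507]), array([-3.24227920e-04, -5.33528747e-05]), np.int64(410), 150)
```

View pics/w7.png

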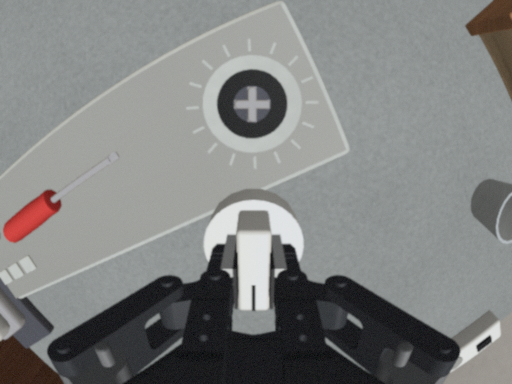

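View pics/s7.png

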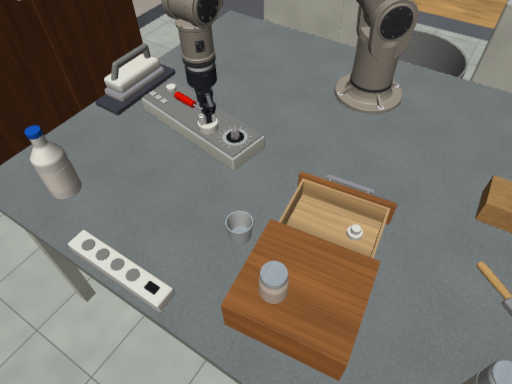

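The dial is held square in the fingers, and the shaft reads the same again: (0.4916, -0.2281), 145.2°. Now I'll go over the shaft and down with force watched. Expected TCP heights are 0.184 for contact without meshing, 0.166 for home and 0.156 for the lower stop.

```bash
python3 - <<'E'
from h import *
T=lambda:print(*[np.round(env.get_state()[k],4) for k in("time","tcp_pos","force","torque","opening")])
yaw=np.radians(145.2); x=np.array([np.cos(yaw),np.sin(yaw)]); S=np.array([.4916,-.2281])-.0004*x
env.reach([*S,.205],quat(yaw)); env.dwell(.3); T()
env.movel([*S,.189],.05); env.dwell(.2); T()
r=env.movel([*S,.1675],.03,stop_force=5); print(r); T(); env.dwell(.2);T()
for n in ("scene","side","wrist"):
    im,_=camera(n); cv2.imwrite(f"pics/{n}8.png",im)
a=cv2.imread("pics/side8.png")[200:310,140:280]; b=cv2.imread("pics/wrist8.png")
cv2.imwrite("pics/z8.png",np.hstack([cv2.resize(a,(400,300)),cv2.resize(b,(400,300))]))
E
```

```text
14.125 [ 0.4926 -0.2287  0.2051] [ 0.1776 -0.4258 -1.074 ] [-0.0287 -0.0203 -0.0271] 0.0148
14.7917 [ 0.4921 -0.2283  0.1892] [-0.3583 -0.1224 -0.3247] [-0.0102 -0.0217 -0.0321] 0.0147
False
15.6583 [ 0.4921 -0.2283  0.1676] [ 0.4825 -0.5849 -0.4237] [-0.0343 -0.0051  0.0473] 0.0145
15.8583 [ 0.492  -0.2284  0.1677] [-0.7711  0.5632 -0.1962] [ 0.0663  0.0126 -0.0507] 0.0146
```

View pics/z8.png

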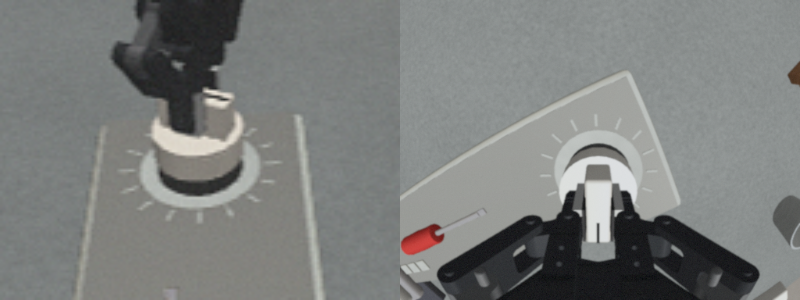

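It slid 16 mm past the shaft top with no resistance, so it is meshed. Now I'll press to the lower stop.

```bash
python3 - <<'E'
from h import *
def T():
    s=env.get_state(); print(*[np.round(s[k],4) for k in("time","tcp_pos","force","opening")])
p=np.array([.4917,-.2283])
env.grip(0,110); T()
for z in (.1655,.163,.160,.158):
    env.movel([*p,z],.03,stop_force=25); env.dwell(.15); T()
r=env.movel([*p,.148],.02,stop_force=18); print(r); T(); env.dwell(.3); T(); env.dwell(.3);T()
E
```

```text
16.225 [ 0.4919 -0.2283  0.1675] [ 0.1504 -0.0026 -0.7141] 0.0138
16.625 [ 0.492  -0.2284  0.1657] [0.3583 0.071  2.1663] 0.0136
17.025 [ 0.492  -0.2284  0.1632] [ 1.3105 -0.5334  3.9837] 0.0139
17.425 [ 0.492  -0.2284  0.1603] [ 0.6492 -0.6131  6.4446] 0.0137
17.825 [ 0.492  -0.2284  0.1585] [ 0.1329 -0.0574  6.452 ] 0.0138
True
18.1417 [ 0.4922 -0.2283  0.1558] [-2.0271  0.3463  8.2468] 0.0141
18.4417 [ 0.4921 -0.2283  0.1557] [-1.6319  0.8086  9.4017] 0.0137
18.7417 [ 0.4921 -0.2283  0.1558] [-1.956   0.8657  8.7336] 0.0137
```

```bash
python3 - <<'E'
from h import *
def T():
    s=env.get_state(); print(*[np.round(s[k],4) for k in("time","tcp_pos","force","opening")]); return s["force"][2]
p=np.array([.4919,-.2283]); z=.1556
for i in range(14):
    z-=.0004
    env.movel([*p,z],.03); env.dwell(.12); print(round(z,4),end=" ")
    if T()>21: break
env.dwell(.6)
f=[]
for _ in range(8): env.dwell(.05); f.append(env.get_state()["force"][2])
print(np.round(f,1)); T()
for n in ("scene","side","wrist"):
    im,d=camera(n); cv2.imwrite(f"pics/{n}9.png",im); np.save(f"pics/{n}9.npy",d)
c=calibration("wrist"); np.savez("pics/w9.npz",**c)
a=cv2.imread("pics/side9.png"); b=cv2.imread("pics/wrist9.png"); s=cv2.imread("pics/scene9.png")
cv2.imwrite("pics/z9.png",np.vstack([np.hstack([cv2.resize(a,(400,300)),cv2.resize(b,(400,300))]),np.hstack([cv2.resize(s,(400,300)),cv2.resize(a[200:310,140:280],(400,300))])]))
E
```

```text
0.1552 19.1083 [ 0.492  -0.2283  0.1557] [-1.0672  0.4232  9.4466] 0.0135
0.1548 19.475 [ 0.4921 -0.2283  0.1557] [-2.7171  0.7689 12.2786] 0.0139
0.1544 19.8417 [ 0.4921 -0.2283  0.1556] [-3.2225  0.9476 16.1273] 0.0139
0.154 20.2083 [ 0.4922 -0.2283  0.1556] [-5.3297  0.8064 20.0245] 0.0136
0.1536 20.575 [ 0.4922 -0.2283  0.1556] [-5.9601  1.3756 23.3416] 0.0138
[23.3 23.4 23.4 24.  23.7 23.5 23.2 22.9]
21.575 [ 0.4922 -0.2283  0.1555] [-6.5966  2.2638 22.8987] 0.0141
```

View pics/z9.png

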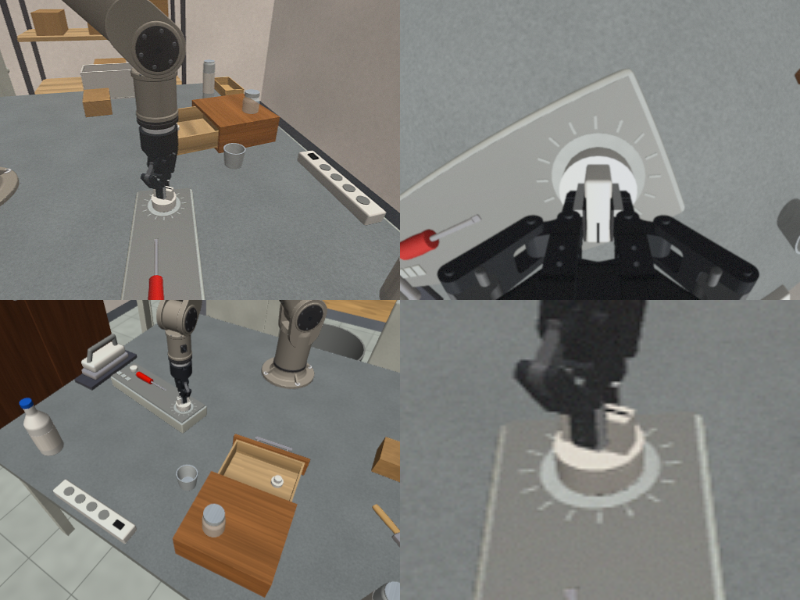

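```bash
python3 - <<'E'
from h import *
c=dict(np.load("pics/w9.npz")); P=cloud(c,np.load("pics/wrist9.npy"),True)
q=P[195:300,225:285].reshape(-1,3); q=q[np.hypot(q[:,0]-.492,q[:,1]+.228)<.027]
print("hist z",*np.histogram(q[:,2],bins=np.arange(.07,.125,.003)))
a=cv2.imread("pics/scene0.png").astype(int);b=cv2.imread("pics/scene9.png").astype(int)
d=abs(a-b).max(2); print("screwdriver diff",d[90:112,172:214].max(),"cup diff",d[208:248,222:256].max())
E
```

```text
hist z [   0    0  936  147   63   97  135  130  136  150  172  947 1472  133
  123  123  391   51] [0.07  0.073 0.076 0.079 0.082 0.085 0.088 0.091 0.094 0.097 0.1   0.103
 0.106 0.109 0.112 0.115 0.118 0.121 0.124]
screwdriver diff 5 cup diff 2
```

The disc top (about 78 mm, expected 79) and bar top (about 106 mm, expected 107) match the lower stop. The screwdriver and cup haven't moved, so I'm handing in.

```bash
python3 -c "
from h import *
s=env.get_state();print(s['time'],s['force'],s['tcp_pos'],s['opening']);job.job_done()"
```

```text
21.725 [-5.95851572  2.04239398 23.56086664] [ 0.49215231 -0.22824661  0.15556471] 0.01416028572319036
the job is handed in; nothing more can be done
```

The dial is on the timer shaft, fully home and held down at the shaft's lower stop, and the job was handed in at 21.7 s of the 64 s.

- **Drawer:** I pulled it about 167 mm by its handle until it stopped, and a second pull moved it only 0.6 mm. I left it open. My rough image estimate of how far it is out read about 12 mm more than the 173.6 mm travel, which I put down to error in measuring the chest's front edge. The small knob is still in it.
- **Meshing:** I gripped the dial by its bar, turned it about 6° to the measured cross angle (145.2°), and it slid over the splines without resistance.
- **Pressing down:** The force rose from tool height 0.166 m, as expected with the dial home. From 0.1557 m it climbed steeply with no further movement, as expected at the lower stop.
- **Final hold:** The fingers are still gripping and pressing down with about 23 N, and the side force is about 6 N.
- **Last checks:** Camera depth put the top of the dial's disc at about 78 mm and the bar at about 106 mm, against 79 and 107 expected. The screwdriver and cup look unchanged in the scene images. No check failed.

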